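# Open the ratchet clamp that holds the carved rosette

## Robot

A 7-joint arm with a two-finger parallel gripper is mounted at the origin on the work surface. World frame = base frame: x ahead of the robot, y to its left, z up, the work surface at z = 0. Lengths are in m, angles in rad, forces in N, time in s.
With the tool pointing down it reaches from about 0.4 to 0.9 m from the base axis. Payload 5.5 kg.
Tool frame: the origin (TCP) lies midway between the tips of the shut fingers; the grasp point (between the pads) lies 19 mm behind it (manip.grip_depth is the distance from the TCP to the grasp point, in m); z points along the fingers, x is the direction in which the jaws open and shut, and the axes are right-handed (so a half turn about z gives the same grasp; the last joint's range is limited). The gripper opens to 92 mm and grips with 3 to 60 N. Pads are 19 mm wide; open, the fingers measure 130 mm over their backs; the gripper's body (75 mm by 190 mm) begins 47 mm behind the grasp point.
Start: joints at [-1.072, 0.501, -0.427, 1.55, 0.221, 1.138, -0.21], TCP at [0.152, 0.632, 0.191] pointing down, gripper open.
Joint ranges: [-2.88, 2.88], [-0.31, 2.03], [-1.54, 1.56], [0.2, 2.42], [-1.41, 4.55], [0.19, 2.02], [-2.57, 2.57]. Speed limits (rad/s): [2.57, 2.57, 3.14, 3.14, 3.14, 3.14, 3.14].

## Interface

Orientations are given as a unit quaternion [x, y, z, w].
In Python, from bench import manip, effector, viewer gives the robot as it stands. Calls block until the motion is done:
- manip.move_pose(position, orientation): joint-space move of the TCP to a pose.
- manip.servo_line(position, ori=None, vel=0.15): straight line of the TCP; ori=None keeps the orientation; vel is the mean speed in m/s.
- manip.movej(angles): joint-space move.
- effector.open_jaws() and effector.close(f_grip=None): open the fingers fully, or close them until they stop; f_grip is the grip in N (None keeps the last).
- manip.sleep(seconds).
- manip.solve_ik(position, orientation): joint angles nearest the present ones, or None.
- viewer.get_image(name): name is "scene" or "side" or "wrist"; returns the picture (420x560x3 uint8, red, green, blue); there is no depth.
- viewer.get_calibration(name): a dict with "vfov" (degrees; the focal length in pixels is half the picture's height over the tangent of half this angle, whatever the lens; pixels are square), "cx", "cy" (the principal point, pixels), "eye" and "attitude" of the camera in the world. Camera axes: x right, y down, z forward; pixel columns grow to the right and rows downward; lengths in m; the calibration is good to about 2 mm. A picture is of the moment at which its call begins: read the wrist's pose just before it. get_calibration takes no time and is no camera call; for the wrist camera it gives the pose at the moment of the call.
A pose or a line that the arm cannot do raises manip.PlanningError and nothing moves.
- manip.hand_in(): hands the job in, once; it reports no verdict.
Readings, each from a call of its own:
- manip.current_clock(): time.
- manip.current_q(): joint angles.
- manip.current_joint_velocities(): joint speeds.
- manip.current_tau(): joint torques, N m.
- manip.current_tool_pos(): TCP position.
- manip.current_tcp_rot(): TCP orientation.
- manip.current_force(): force on the tool from outside, world axes, zero at the start.
- manip.current_wrist_torque(): the same for the moment, N m.
- manip.current_finger_gap(): finger opening in m.
Only numpy, scipy, OpenCV 4.12 (cv2) and the standard library are available. Lean on these libraries where they do the work, as an engineer would, in place of code of your own. Each camera call takes 0.05 s, during which the arm holds its last target. There are 200 camera calls.

## Task

Free the carved rosette from its bench clamp: with a fingertip press down the release lever on that clamp's sliding jaw and, keeping it pressed, push the jaw back along its rack all the way to the end stop, then let the lever spring up and move clear. Leave the rosette lying where it is, the clamp with the plain blank shut, and everything else on the bench undisturbed; nothing is to be picked up.

Things in the scene. Friction and masses are not known exactly. Their poses are not given: they have to be found in the camera images.
- rosette_mid (a point): centre of the carved rosette: a round piece of pale oak, 100 across and about 38 tall at its centre, with raised petals. It lies loose on the board of one of the two clamps, between the jaws. Point on its axis, 15 above its underside
- blank_mid (a point): centre of the plain round blank: same wood, 100 across, 28 thick, smooth flat top. It lies in the other clamp. Point on its axis, 14 above its underside
- left_clamp: the left clamp (+y): dark wooden board 355 x 110 x 18 fixed to the bench, a toothed steel rack flush along its middle. Origin at bench level under the middle of the work piece; x axis along the rack, from the fixed jaw (face at x = -50) roughly away from the robot to the steel end stop at x = 230 to 248. Jaws 90 wide, tops 61 above the bench
- left_clamp_bed (a point): point on top of the left clamp's board, 18 above the bench, at the middle of the place where the work piece lies
- left_jaw (a joint): left sliding jaw's position along the rack in m, growing along the clamp's x: 0 closed on the work piece (face 101 from the fixed jaw), 0.084 fully back at the end stop. A sprung plunger locks it in the rack (saw teeth, pitch 7): it goes back only while the release is pressed, then with about 3 N of friction; it may always be pushed in
- left_jaw_face (a point): middle of the left sliding jaw's wooden face, 40 above the bench
- left_release (a joint): angle of the left release lever in rad: 0 up, 0.22 fully down on its stop; from 0.17 the plunger is clear of the teeth. Let go, it springs up and the plunger locks the jaw where it is (at the end stop it drops into a wide notch)
- left_release_paddle (a point): middle of the top of the left release lever's steel paddle, on the sliding jaw 88 behind its face, 56 above the bench. Paddle 40 along the rack, 32 across, level when up; at its far end, 20 beyond this point, a turned-up lip 13 high to push against. Pressed straight down here it sinks 8 to a hard stop; spring 3 N at first, 6 N at the bottom
- right_clamp: the right clamp (-y): dark wooden board 355 x 110 x 18 fixed to the bench, a toothed steel rack flush along its middle. Origin at bench level under the middle of the work piece; x axis along the rack, from the fixed jaw (face at x = -50) roughly away from the robot to the steel end stop at x = 230 to 248. Jaws 90 wide, tops 61 above the bench
- right_clamp_bed (a point): point on top of the right clamp's board, 18 above the bench, at the middle of the place where the work piece lies
- right_jaw (a joint): right sliding jaw's position along the rack in m, growing along the clamp's x: 0 closed on the work piece (face 101 from the fixed jaw), 0.084 fully back at the end stop. A sprung plunger locks it in the rack (saw teeth, pitch 7): it goes back only while the release is pressed, then with about 3 N of friction; it may always be pushed in
- right_jaw_face (a point): middle of the right sliding jaw's wooden face, 40 above the bench
- right_release (a joint): angle of the right release lever in rad: 0 up, 0.22 fully down on its stop; from 0.17 the plunger is clear of the teeth. Let go, it springs up and the plunger locks the jaw where it is (at the end stop it drops into a wide notch)
- right_release_paddle (a point): middle of the top of the right release lever's steel paddle, on the sliding jaw 88 behind its face, 56 above the bench. Paddle 40 along the rack, 32 across, level when up; at its far end, 20 beyond this point, a turned-up lip 13 high to push against. Pressed straight down here it sinks 8 to a hard stop; spring 3 N at first, 6 N at the bottom
- gouge_mid: bystander: carving gouge lying on the bench between the two clamps, about 230 long, handle 31 thick; origin on the bench under the front of its handle
- gouge_left: bystander: carving gouge lying beside the left clamp's board (outer side), about 240 long, handle 34 thick; origin on the bench under the front of its handle
- gouge_right: bystander: carving gouge lying beside the right clamp's board (outer side), about 220 long, handle 28 thick; origin on the bench under the front of its handle
- mallet: bystander: round wooden carver's mallet standing on its head, 82 across, 206 tall; origin under its centre
- glue: bystander: glue bottle, 60 across, 160 tall; origin under its centre
- slipstone: bystander: sharpening stone on a wooden base, 45 x 110 x 28; origin under its centre
- bench_brush: bystander: brush lying on the bench; origin underneath, near its middle
- offcut: bystander: small wooden offcut with a rounded moulding, 55 x 75 x 48 tall; origin under its centre
Not all that is in view belongs to the job. What is shaped like the part that bears rosette_mid but black or turquoise is not meant.

How it is judged:
On the way, in this order (a step that is already met when the one before it is completed fails the run):
1. the release lever of the rosette clamp is pressed before its jaw has gone half-way back (((horizontal distance between rosette_mid and left_clamp_bed below 0.03 m and value of joint left_release above 0.15 rad and value of joint left_jaw below 0.04 m) or (horizontal distance between rosette_mid and right_clamp_bed below 0.03 m and value of joint right_release above 0.15 rad and value of joint right_jaw below 0.04 m))), for 0.1 s.
2. that jaw has been pushed back to its end stop (((horizontal distance between rosette_mid and left_clamp_bed below 0.03 m and value of joint left_jaw above 0.079 m) or (horizontal distance between rosette_mid and right_clamp_bed below 0.03 m and value of joint right_jaw above 0.079 m))), for 0.1 s.
At the end, for the whole second after the job is handed in: The rosette's clamp: jaw above 0.079 (within 5 mm of the end stop), at rest, release lever up (below 0.06 rad). The other clamp still shut: jaw below 0.01, lever up. Rosette and blank within 15 mm, every other thing within 30 mm of its start (((horizontal distance between rosette_mid and left_clamp_bed below 0.03 m and value of joint left_jaw above 0.079 m and value of joint each of left_release, right_release below 0.06 rad and velocity of joint left_jaw between -0.01 and 0.01 m/s and value of joint right_jaw below 0.01 m and distance of each of rosette_mid, blank_mid from where it was at the start of the episode below 0.015 m and distance of each of gouge_mid, gouge_left, gouge_right, mallet, glue, slipstone, bench_brush, offcut from where it was at the start of the episode below 0.03 m) or (horizontal distance between rosette_mid and right_clamp_bed below 0.03 m and value of joint right_jaw above 0.079 m and value of joint each of right_release, left_release below 0.06 rad and velocity of joint right_jaw between -0.01 and 0.01 m/s and value of joint left_jaw below 0.01 m and distance of each of rosette_mid, blank_mid from where it was at the start of the episode below 0.015 m and distance of each of gouge_mid, gouge_left, gouge_right, mallet, glue, slipstone, bench_brush, offcut from where it was at the start of the episode below 0.03 m))); the robot touches nothing.
It fails at once if the clamp that holds the plain blank is opened (its jaw goes back more than 10 mm) ((horizontal distance between rosette_mid and left_clamp_bed below 0.03 m and value of joint right_jaw above 0.01 m) or (horizontal distance between rosette_mid and right_clamp_bed below 0.03 m and value of joint left_jaw above 0.01 m)).
It fails at once if the rosette or the blank is shifted by more than 15 mm or lifted or tipped (distance of any of rosette_mid, blank_mid from where it was at the start of the episode above 0.015 m or angle between any of rosette_mid, blank_mid's own z axis and vertical above 0.2 rad).
It fails at once if a tool or another thing on the bench is moved by more than 30 mm, or picked up (distance of any of gouge_mid, gouge_left, gouge_right, mallet, glue, slipstone, bench_brush, offcut from where it was at the start of the episode above 0.03 m).
It also fails if it takes over 32 s, if anything falls off the work surface, if the arm or the gripper's body presses on something with over 40 N, if the wrist force passes 120 N, or if a joint passes its speed limit or range.

## Working session

There is one attempt and no reset: what is moved stays moved. The work goes in short steps, each a Python script; the robot and the scene stay as the last script left them, time stands still between calls to the robot, and variables do not carry over. Pictures are saved under pics/ and viewed, about 8 in all and at most 12, crops included, and the job is handed in when it is done.

```bash
mkdir -p pics; ls
python3 - <<'E'
from bench import manip, effector, viewer
import cv2
for n in ("scene","side"):
    im=viewer.get_image(n); cv2.imwrite(f"pics/{n}0.png",im[:,:,::-1])
    print(n,viewer.get_calibration(n))
print(manip.current_clock(),manip.current_tcp_rot(),manip.current_tool_pos(),manip.current_force())
E
```

```text
pics
scene {'vfov': 54.22288899446131, 'cx': 278.4776597828862, 'cy': 212.49067132791225, 'eye': array([0.86085336, 0.42912857, 0.83491335]), 'attitude': array([ 0.28473226,  0.90545148, -0.29742497, -0.1030706 ])}
side {'vfov': 57.66960106234535, 'cx': 273.8863625919023, 'cy': 210.8950923143149, 'eye': array([ 0.05444614, -0.5915413 ,  0.61499159]), 'attitude': array([ 0.84142092, -0.29726145,  0.15274129, -0.42463697])}
0.1 [ 7.85358724e-01  6.19040294e-01 -7.18613496e-04  5.22211731e-04] [0.15170332 0.63132361 0.18977545] [-0.25010267  0.42932697 -0.38133471]
```

View pics/scene0.png

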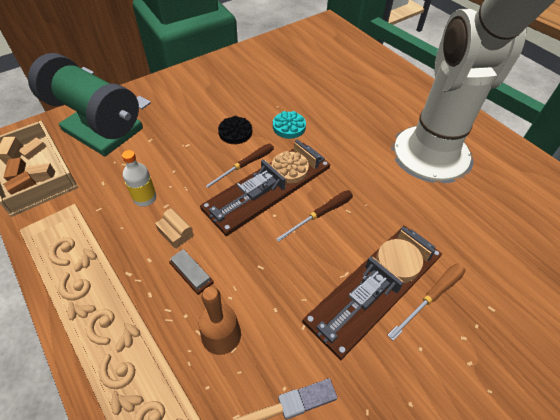

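View pics/side0.png

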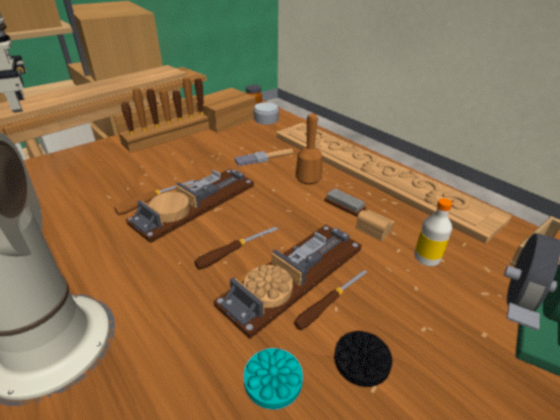

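Scene: the rosette (290,165) is in the right clamp (paddle about (262,182)) and the blank (402,258) is in the left one. The side view agrees: rosette (268,285). I'll zoom in on the right clamp in both views.

Run:
```python
import cv2, numpy as np
a=cv2.imread("pics/scene0.png")[135:240,195:335]; b=cv2.imread("pics/side0.png")[220:335,210:370]
a=cv2.resize(a,None,fx=5,fy=5,interpolation=cv2.INTER_CUBIC); b=cv2.resize(b,None,fx=5,fy=5,interpolation=cv2.INTER_CUBIC)
cv2.imwrite("pics/a.png",a); cv2.imwrite("pics/b.png",b)
```

```text
(no output)
```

View pics/a.png

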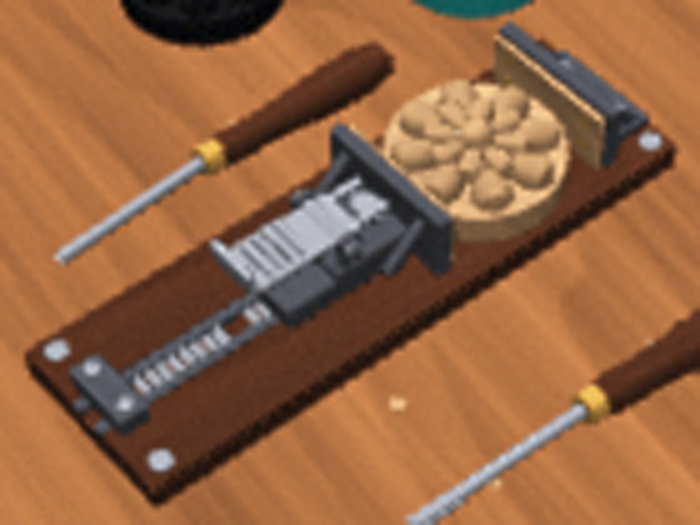

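View pics/b.png

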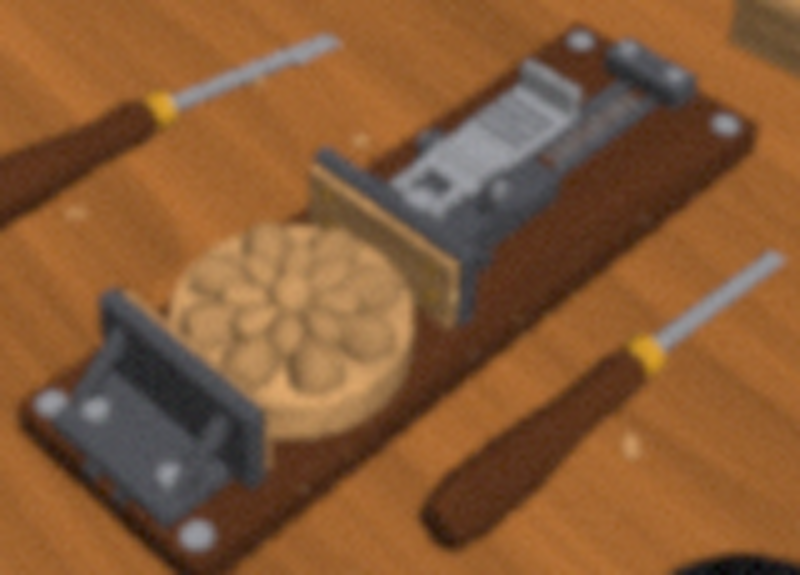

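The crops show the rosette clamp with board screws, paddle and turned-up lip all clear. Scene lip ends are about (212,243) and (257,289); side lip ends are about (527,64) and (578,94). I'll triangulate these.

```bash
cat > h.py <<'E'
import numpy as np
from scipy.spatial.transform import Rotation as R
from bench import manip, effector, viewer
def ray(n,p,cal=None):
    c=cal or viewer.get_calibration(n); f=210/np.tan(np.radians(c["vfov"])/2)
    d=R.from_quat(c["attitude"]).apply([(p[0]-c["cx"])/f,(p[1]-c["cy"])/f,1]); return np.array(c["eye"]),d/np.linalg.norm(d)
def plane(n,p,z):
    o,d=ray(n,p); return o+d*(z-o[2])/d[2]
def tri(p,q):
    o1,d1=ray("scene",p); o2,d2=ray("side",q)
    s=np.linalg.lstsq(np.c_[d1,-d2],o2-o1,rcond=None)[0]
    a,b=o1+s[0]*d1,o2+s[1]*d2; return (a+b)/2,np.linalg.norm(a-b)
S=lambda x,y:((x+.5)/5+194.5,(y+.5)/5+134.5)
D=lambda x,y:((x+.5)/5+209.5,(y+.5)/5+219.5)
E
python3 - <<'E'
from h import *
np.set_printoptions(precision=4,suppress=True)
P={"scrF-":((56,350),(726,124)),"scrF+":((161,460),(581,41)),"scrN+":((650,141),(51,403)),
"lip-":((212,243),(578,94)),"lip+":((257,289),(527,64)),"ros":((477,150),(290,290))}
r={}
for k,(s,d) in P.items():
    r[k],e=tri(S(*s),D(*d)); print(k,r[k],"gap %.4f"%e)
n=plane("side",D(198,536),.02); print("scrN-",n)
f=(r["scrF-"]+r["scrF+"])/2; ne=(n+r["scrN+"])/2
for nm,v in(("mid",f-ne),("+side",r["scrF+"]-r["scrN+"]),("-side",r["scrF-"]-n)):
    print(nm,np.degrees(np.arctan2(v[1],v[0])),np.linalg.norm(v[:2]))
u=(f-ne)[:2];u/=np.linalg.norm(u);print("u",u)
for k in r: 
    d=r[k][:2]-r["ros"][:2]; print(k,"clamp x,y",d@u,-d[0]*u[1]+d[1]*u[0])
print("axis lateral",np.cross(u,ne[:2]-r["ros"][:2]))
print(manip.current_clock())
E
```

```text
scrF- [ 0.634  -0.1851  0.0162] gap 0.0008
scrF+ [ 0.6253 -0.0975  0.016 ] gap 0.0010
scrN+ [ 0.2943 -0.1282  0.0157] gap 0.0006
lip- [ 0.5513 -0.1635  0.0648] gap 0.0002
lip+ [ 0.5491 -0.1303  0.0614] gap 0.0049
ros [ 0.3922 -0.1582  0.0407] gap 0.0008
scrN- [ 0.3006 -0.2194  0.02  ]
mid 5.593911795881173 0.3337874119394137
+side 5.304743722235309 0.33243436709229873
-side 5.880737746383989 0.3351488900961367
u [0.9952 0.0975]
scrF- clamp x,y 0.23805654090030087 -0.050261132721395416
scrF+ clamp x,y 0.23790703791075882 0.03773574677768066
scrN+ clamp x,y -0.09452309538078307 0.039413514289860674
lip- clamp x,y 0.15784775029270526 -0.020773026208613293
lip+ clamp x,y 0.1588870713608695 0.012473284560269856
ros clamp x,y 0.0 0.0
axis lateral -0.006262692971857376
0.1<stdin>:15: DeprecationWarning: Arrays of 2-dimensional vectors are deprecated. Use arrays of 3-dimensional vectors instead. (deprecated in NumPy 2.0)
```

Run:
```python
from h import *
np.set_printoptions(precision=3,suppress=True)
print("mallet",plane("scene",(220,338),.0),plane("side",(309,176),0),"glue",plane("scene",(144,197),0),plane("side",(430,255),0),"offcut",plane("scene",(174,235),0))
a=np.radians(5.6)
for yaw in (a+np.pi/2,a-np.pi/2):
    q=(R.from_euler("z",yaw)*R.from_euler("x",np.pi)).as_quat()
    for p in ([.5365,-.149,.3],[.5365,-.149,.05],[.625,-.14,.047]): print(yaw,manip.solve_ik(p,q))
print(manip.solve_ik([.152,.632,.35],manip.current_tcp_rot()),manip.current_q())
```

```text
mallet [0.776 0.125 0.   ] [0.784 0.13  0.   ] glue [ 0.749 -0.309  0.   ] [ 0.76  -0.311  0.   ] offcut [ 0.738 -0.159  0.   ]
1.668534764906579 [-0.115  0.221  0.403  1.673 -0.09   1.266  1.975]
1.668534764906579 [ 0.154  0.485  0.087  1.91  -0.059  0.749  1.942]
1.668534764906579 [ 0.16   0.61   0.025  1.693 -0.019  0.839  1.862]
-1.4730578886832142 [-0.169  0.225  0.469  1.675 -0.106  1.267 -1.152]
-1.4730578886832142 [-0.292  0.574  0.667  1.925 -0.483  0.807 -0.833]
-1.4730578886832142 [-0.126  0.647  0.423  1.704 -0.332  0.862 -1.033]
[-1.066  0.406 -0.45   1.329  0.174  1.446 -0.17 ] [-1.072  0.502 -0.427  1.551  0.221  1.138 -0.21 ]
```

```bash
cat >> h.py <<'E'
A=np.radians(5.6); U=np.array([np.cos(A),np.sin(A),0])
Q=(R.from_euler("z",A-np.pi/2)*R.from_euler("x",np.pi)).as_quat()
E
python3 - <<'E'
from h import *
import cv2,json
effector.close(10)
p=manip.current_tool_pos()
manip.servo_line([p[0],p[1],.3],vel=.2)
manip.move_pose([.533,-.150,.30],Q)
manip.servo_line([.533,-.150,.17],Q,vel=.2)
manip.sleep(.3)
c=viewer.get_calibration("wrist"); im=viewer.get_image("wrist")
json.dump({k:np.array(v).tolist() for k,v in c.items()},open("wc.json","w"))
cv2.imwrite("pics/w.png",im[:,:,::-1]); cv2.imwrite("pics/s1.png",viewer.get_image("scene")[:,:,::-1])
print(c,manip.current_clock(),manip.current_tool_pos(),manip.current_force(),manip.current_finger_gap())
E
```

```text
{'vfov': 68.39535506176026, 'cx': 288.19538710111016, 'cy': 214.53182802877689, 'eye': array([ 0.60100747, -0.14371384,  0.36459035]), 'attitude': array([ 0.73506457, -0.66609321, -0.08472404,  0.09392413])} 6.4833 [ 0.53331393 -0.1500067   0.17054858] [-0.79816441  0.74238622  0.89630786] 0.0004724998847175831
```

View pics/w.png

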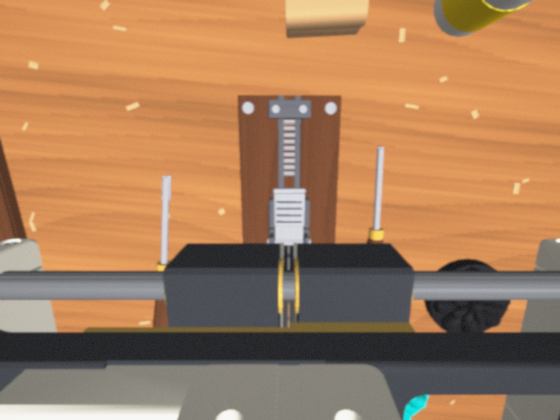

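The wrist view shows the clamp axis near column 290, the lip's far edge at row 190 (columns 274–306) and the far screws at (248,107) and (331,107).

Run:
```python
from h import *
import json
np.set_printoptions(precision=4,suppress=True)
c=json.load(open("wc.json"))
def pl(p,z):
    o,d=ray("",p,c); return o+d*(z-o[2])/d[2]
for n,p,z in (("lip-",(306,190),.069),("lip+",(274,190),.069),("s+",(248,107),.02),("s-",(331,107),.02)):
    print(n,pl(p,z))
```

```text
lip- [ 0.5509 -0.1662  0.069 ]
lip+ [ 0.5478 -0.1353  0.069 ]
s+ [ 0.6248 -0.0989  0.02  ]
s- [ 0.6334 -0.1862  0.02  ]
```

Run:
```python
from h import *
p0=np.array([.535,-.1515,0])
manip.servo_line(p0+[0,0,.17],Q,vel=.1)
manip.servo_line(p0+[0,0,.066],Q,vel=.1)
manip.sleep(.2); f0=np.array(manip.current_force()); print("f0",f0)
z=.060
while z>.042:
    manip.servo_line(p0+[0,0,z],Q,vel=.05); manip.sleep(.1)
    f=np.array(manip.current_force())-f0; print("%.4f"%z,manip.current_tool_pos().round(4),f.round(2))
    if f[2]>10: break
    z-=.0015
print(manip.current_clock())
```

```text
f0 [ 0.38900633 -0.26805195  0.05053328]
0.0600 [ 0.5349 -0.1515  0.0599] [ 0.01  0.57 -0.17]
0.0585 [ 0.535  -0.1515  0.0585] [-0.76 -0.26  0.11]
0.0570 [ 0.535  -0.1515  0.057 ] [-0.45 -0.05  0.17]
0.0555 [ 0.535  -0.1515  0.0555] [-0.36  0.57  0.21]
0.0540 [ 0.535  -0.1515  0.054 ] [-1.03  0.38 -0.25]
0.0525 [ 0.535  -0.1515  0.0525] [-1.71 -0.24  0.06]
0.0510 [ 0.535  -0.1515  0.051 ] [-1.21  0.6   0.23]
0.0495 [ 0.535  -0.1515  0.0495] [-0.1   0.6   0.88]
0.0480 [ 0.535  -0.1515  0.048 ] [-0.08  0.55 -0.18]
0.0465 [ 0.5349 -0.1515  0.0465] [-1.55 -0.1   0.01]
0.0450 [ 0.535  -0.1515  0.045 ] [-0.08  0.3  -0.34]
0.0435 [ 0.535  -0.1515  0.0435] [-0.66 -0.51  0.5 ]
12.3417
```

No contact at 43.5 mm, which is below where the paddle should be, so I'll look before going further.

Run:
```python
from h import *
import cv2
a=viewer.get_image("scene")[100:240,180:320]; b=viewer.get_image("side")[190:330,250:390]
cv2.imwrite("pics/c.png",cv2.resize(np.hstack([a,b]),(800,400),interpolation=cv2.INTER_CUBIC)[:,:,::-1])
print(manip.current_tool_pos(),manip.current_force(),manip.current_finger_gap())
```

```text
[ 0.53502957 -0.15150958  0.04351538] [-0.03798173 -0.15074326  0.2590007 ] 0.0002566532364001369
```

View pics/c.png

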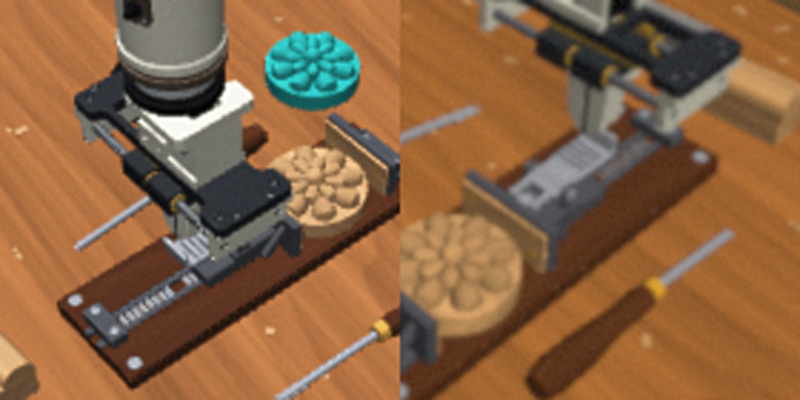

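```bash
cat >> h.py <<'E'
def proj(n,X):
    c=viewer.get_calibration(n); f=210/np.tan(np.radians(c["vfov"])/2)
    v=R.from_quat(c["attitude"]).inv().apply(np.array(X)-c["eye"]); return np.array([c["cx"]+f*v[0]/v[2],c["cy"]+f*v[1]/v[2]])
E
python3 - <<'E'
from h import *
import cv2
t=np.array(manip.current_tool_pos()); V=np.array([-U[1],U[0],0]); out=[]
for n,(x0,y0) in (("scene",(205,140)),("side",(270,180))):
    im=viewer.get_image(n)[y0:y0+100,x0:x0+100,::-1]
    im=cv2.resize(np.ascontiguousarray(im),(400,400),interpolation=cv2.INTER_CUBIC)
    g=lambda X:tuple(int(v) for v in ((proj(n,X)-[x0,y0]+.5)*4))
    B=[t+s*.0095*U+q*.019*V for s,q in((-1,-1),(1,-1),(1,1),(-1,1))]
    cv2.polylines(im,[np.array([g(b) for b in B])],True,(0,0,255),1)
    pc=np.array([.5295,-.152,.056])
    cv2.polylines(im,[np.array([g(pc+s*.02*U+q*.016*V) for s,q in((-1,-1),(1,-1),(1,1),(-1,1))])],True,(0,255,0),1)
    out.append(im)
cv2.imwrite("pics/d.png",np.hstack(out))
E
```

```text
(no output)
```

View pics/d.png

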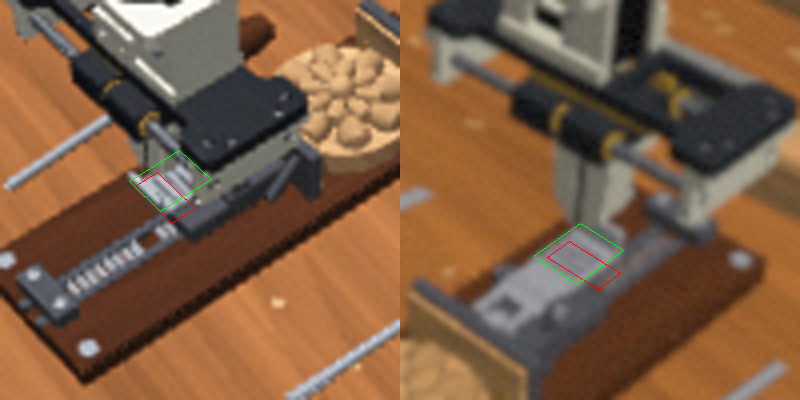

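Run:
```python
from h import *
import cv2
out=[]
for n,(x0,y0,w) in (("scene",(225,160,40)),("side",(295,205,40))):
    im=viewer.get_image(n)[y0:y0+w,x0:x0+w,::-1]
    out.append(cv2.resize(np.ascontiguousarray(im),(400,400),interpolation=cv2.INTER_CUBIC))
cv2.imwrite("pics/e.png",np.hstack(out))
print(manip.current_clock())
```

```text
12.6417
```

View pics/e.png

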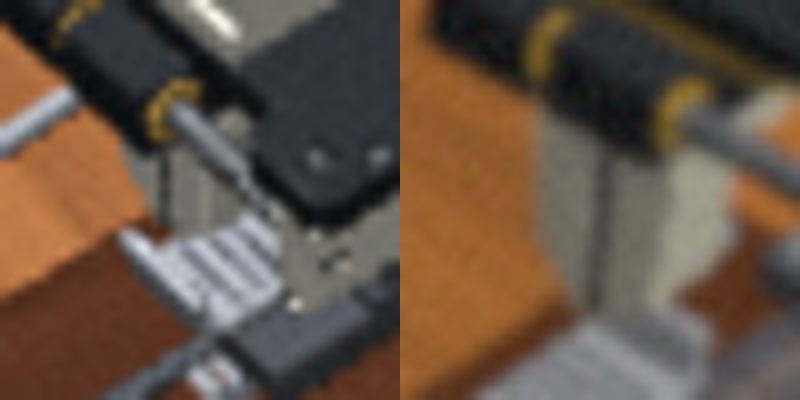

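Run:
```python
from h import *
t=np.array([.535,-.1515,0])
for z in (.044,.056,.065,.07,.075,.08,.1):
    a=(proj("scene",t+.0095*U+[0,0,z])-[225,160]+.5)*10; b=(proj("side",t-.0095*U+[0,0,z])-[295,205]+.5)*10+[400,0]
    print(z,a.round(),b.round())
```

```text
0.044 [181. 312.] [581. 432.]
0.056 [178. 281.] [585. 391.]
0.065 [176. 257.] [588. 360.]
0.07 [175. 244.] [589. 343.]
0.075 [174. 231.] [591. 326.]
0.08 [173. 217.] [592. 308.]
0.1 [168. 162.] [598. 237.]
```

Both views put the real shut fingertips near z≈0.076, with xy as commanded. That is about 32 mm above the reported TCP height. The paddle at 0.056 hasn't been touched, which agrees with the zero force. Before going lower I'll check the height of the gripper's end block.

Run:
```python
from h import *
t=np.array([.535,-.1515,0]);V=np.array([-U[1],U[0],0])
# end block lower corners in side px, at plane of constant clamp-y = -0.095 from the axis
for p in ((343,238),(348.5,235),(346,205)):
    o,d=ray("side",p)
    for off in (-.08,-.095):
        s=((t+off*V-o)@V)/(d@V); print(p,off,(o+s*d).round(4))
print(manip.current_wrist_torque())
```

```text
(343, 238) -0.08 [ 0.5236 -0.233   0.1268]
(343, 238) -0.095 [ 0.501  -0.2503  0.1504]
(348.5, 235) -0.08 [ 0.5422 -0.2312  0.1236]
(348.5, 235) -0.095 [ 0.5187 -0.2486  0.1473]
(346, 205) -0.08 [ 0.5174 -0.2336  0.2098]
(346, 205) -0.095 [ 0.4951 -0.2509  0.2294]
[-0.09105295  0.15887097  0.03617749]
```

The end block's bottom is at 0.12 m or higher, so there is room. I'll continue down on force feedback.

Run:
```python
from h import *
p0=np.array([.535,-.1515,0]); f0=np.mean([manip.current_force() for _ in range(3)],0)
z=.040; rec=[]
while z>.010:
    manip.servo_line(p0+[0,0,z],Q,vel=.06); manip.sleep(.06)
    f=np.array(manip.current_force())-f0; rec.append((round(z,4),f.round(1).tolist()))
    if f[2]>9: break
    z-=.003 if f[2]<1.5 and z>.030 else .0012
for r in rec: print(*r)
print(manip.current_clock(),manip.current_tool_pos())
```

```text
0.04 [-0.8, -0.7, 0.4]
0.037 [-0.2, 0.8, 0.3]
0.034 [-1.3, -0.3, 1.4]
0.031 [-0.6, 0.2, -0.1]
0.028 [-1.5, -1.0, 0.4]
0.0268 [-2.1, -0.5, 1.3]
0.0256 [-3.4, 0.3, 1.2]
0.0244 [-3.2, -0.0, 1.8]
0.0232 [-2.2, -0.5, 2.5]
0.022 [-2.6, 0.7, 1.8]
0.0208 [-3.1, -0.1, 3.4]
0.0196 [-2.9, -0.7, 2.6]
0.0184 [-2.4, 0.4, 3.3]
0.0172 [-2.9, -0.5, 3.1]
0.016 [-4.0, -1.1, 3.4]
0.0148 [-3.8, -0.8, 3.2]
0.0136 [-4.3, 0.6, 3.9]
0.0124 [-4.2, 0.2, 5.2]
0.0112 [-4.1, 1.4, 8.7]
0.01 [-4.2, 0.8, 14.3]
18.8083 [ 0.53696204 -0.15144464  0.01161356]
```

Contact started at TCP z≈0.026 and the lever hit its stop at about 0.011. That fits both the 31 mm tip offset and the lever's travel near the lip. Now I'll push back with the lever held down.

Run:
```python
from h import *
p0=np.array([.535,-.1515,.0105])
s=0
while s<.102:
    s+=.006
    manip.servo_line(p0+s*U,Q,vel=.05)
    f=np.array(manip.current_force()); t=np.array(manip.current_tool_pos()); print("%.3f"%s,t.round(4),f.round(1))
    if f[0]<-18 or np.hypot(f[0],f[2])>40: break
print(manip.current_clock())
import cv2
a=viewer.get_image("scene")[140:240,190:290,::-1]; b=viewer.get_image("side")[190:290,270:370,::-1]
cv2.imwrite("pics/g.png",cv2.resize(np.hstack([a,b]),(800,400),interpolation=cv2.INTER_CUBIC))
```

```text
0.006 [ 0.5433 -0.1508  0.0118] [-1.5  0.7  9.6]
0.012 [ 0.5494 -0.1502  0.0118] [-0.4  0.8 10.1]
0.018 [ 0.5554 -0.1497  0.0118] [-0.8  0.6  9.2]
0.024 [ 0.5614 -0.1491  0.0118] [-0.6  1.6  9.9]
0.030 [ 0.5673 -0.1486  0.0118] [-0.7  0.5  9. ]
0.036 [ 0.5732 -0.148   0.0119] [-0.5  1.1  9.3]
0.042 [ 0.5792 -0.1474  0.0119] [-2.4  0.3  9.2]
0.048 [ 0.5852 -0.1469  0.0119] [-1.   0.4  9.3]
0.054 [ 0.5912 -0.1463  0.0119] [-0.7  0.2  8.8]
0.060 [ 0.5971 -0.1457  0.0119] [-0.3  0.9  8.9]
0.066 [ 0.6031 -0.1452  0.0119] [-0.4  0.6  8.9]
0.072 [ 0.609  -0.1446  0.0119] [-1.1  0.2  8.8]
0.078 [ 0.615  -0.1441  0.0119] [-1.2 -0.3  9.1]
0.084 [ 0.6189 -0.1437  0.0116] [-5.2 -0.3 11.9]
0.090 [ 0.619  -0.1437  0.0111] [-18.    1.7  22.2]
22.8083
```

View pics/g.png

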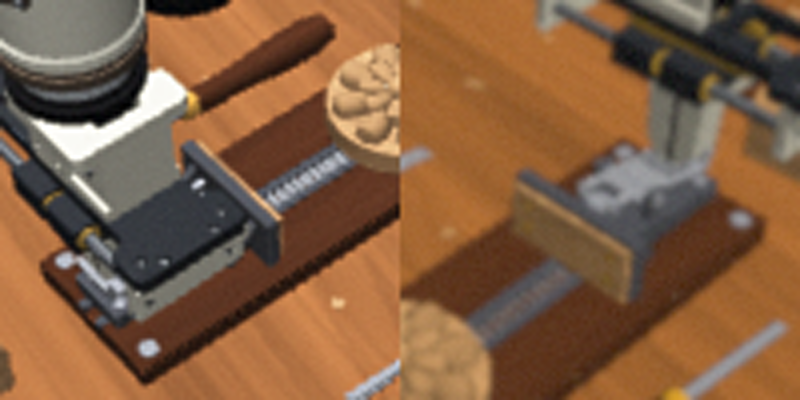

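The jaw has hit a hard stop after about 82 mm, and both views show it at the end stop with the rosette unmoved. I'll lift clear, with a slight forward bias as the lever rises.

Run:
```python
from h import *
import cv2
p0=np.array([.535,-.1515,.0]); b=p0+.0845*U
manip.servo_line(b+[0,0,.0125],Q,vel=.05)
manip.servo_line(b+[0,0,.05],Q,vel=.05)
manip.servo_line(b+[0,0,.16],Q,vel=.2)
manip.servo_line(b-.12*U+[0,0,.26],Q,vel=.2)
manip.sleep(.2)
print(manip.current_clock(),manip.current_force())
a=viewer.get_image("scene")[:,:,::-1]; s=viewer.get_image("side")[:,:,::-1]
cv2.imwrite("pics/f_scene.png",a); cv2.imwrite("pics/f_side.png",s)
c=cv2.resize(np.hstack([a[140:240,190:330],s[210:310,230:370]]),(800,286),interpolation=cv2.INTER_CUBIC)
o=cv2.resize(np.hstack([a,s]),(800,300))
cv2.imwrite("pics/f.png",np.vstack([c,o]))
```

```text
25.9083 [-0.00280195 -0.38527118 -0.85896818]
```

View pics/f.png

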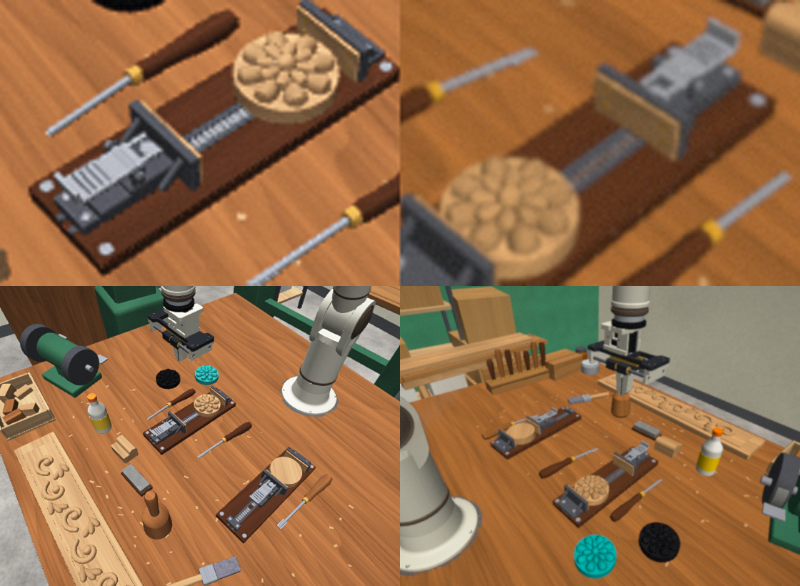

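The jaw is at the end stop, the lever is up, and the rosette and tools look unmoved. One numeric check on the lip, then I'll hand in.

Run:
```python
from h import *
import cv2
l=[tri((210,203),(349,223.3)),tri((218,211.8),(337.8,217))]
print(l,"moved",((l[0][0]+l[1][0])/2-np.array([.5502,-.1469,.063]))@U)
for n in("scene","side"):
    d=cv2.absdiff(cv2.imread(f"pics/{n}0.png"),cv2.imread(f"pics/f_{n}.png")).max(2)
    for nm,(x,y,w) in {"scene":{"blank":(402,258,28),"ros":(290,165,18),"mallet":(218,320,30),"gmid":(315,215,20),"gright":(245,165,15),"glue":(140,180,18),"offcut":(174,228,18)},"side":{"ros":(268,285,25),"gright":(335,298,20),"glue":(430,235,20)}}[n].items():
        print(n,nm,(d[y-w:y+w,x-w:x+w]>40).mean().round(3))
manip.hand_in(); print(manip.current_clock())
```

```text
[(array([ 0.63687288, -0.15394203,  0.05868458]), np.float64(0.0060350507222874826)), (array([ 0.63443869, -0.12030183,  0.05860569]), np.float64(0.0060199337954135205))] moved 0.086002112316118
scene blank 0.0
scene ros 0.095
scene mallet 0.0
scene gmid 0.0
scene gright 0.098
scene glue 0.0
scene offcut 0.0
side ros 0.024
side gright 0.0
side glue 0.0
the job is handed in; nothing more can be done
the job is handed in; nothing more can be done
```

I opened the right-hand clamp, the one holding the rosette. With shut fingertips I pressed its release lever down to the stop, pushed the jaw back until it hit the end stop, then lifted clear and handed in. No verdict was reported. The last clock reading before handing in was 25.9 s, under the 32 s limit.

**Last checks**
- **Jaw:** the push met a firm stop after about 82 mm by the arm's own position. Measured from the pictures, the lip had moved about 86 mm, where 84 mm was expected. The two camera rays for that measurement missed each other by 6 mm, so it is a rough confirmation.
- **Lever and gripper:** the last pictures show the lever up and the gripper well clear, with the force readings near zero.
- **Blank clamp and other things:** the blank, mallet, glue bottle, middle gouge and offcut showed no change against the first pictures. I checked the blank clamp's jaw, the left gouge, sharpening stone and brush only by eye; they look unmoved.
- **Rosette and right gouge:** small parts of the scene-view patches around them changed (about 10 %). I put this down to the moved jaw falling inside those patches. In the side view the gouge patch was unchanged and the rosette patch changed by 2 %.

**One disagreement:** the real fingertips sat about 31 mm above the reported tool point. My first descent, in free air, therefore touched nothing. I confirmed the offset from two camera views and found contact by force instead.

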